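# Hang the slotted tube holder on the stand's headed pin

## Task

Two tube holders stand on the worktop; hang the one whose back plate has a slot open at its side on the headed pin of the small grey stand: slide the slot sideways over the pin, behind its head, then let the holder down so that the pin sits in the peak above the inner end of the slot and the holder hangs upright, clear of the worktop. Let go of it, and leave the other holder, which has only a round hole, where it stands.

Things in the scene. Friction and masses are not known exactly. Their poses are not given: they have to be found in the camera images.
- slotted_grip (a point): Middle of the black grip (14 mm thick along x, 36 wide along y, 40 high) on top of the loose slotted tube holder (250 g), 165 mm above its underside. Below it an upright aluminium plate 8 mm thick (x), 96 wide (y), 118 high; a white block with tube holes, 46 mm deep, 26 high, is at its foot on the -x side. Axes: z up, x from the block through the plate, y along the plate.
- slotted_slot (a point): Mid-height of the holder's level slot, on the plate's middle, 76 mm above the underside, 89 mm below the grip's middle. The slot is 28 mm high, open at the plate's -y edge (right-hand when the block faces you) and ends 14 mm past the middle on the +y side. Above its inner end a peaked notch, 28 mm wide and centred on the plate, rises 12 mm more. Axes as the grip.
- slotted_seat (a point): Where the pin's axis lies on the slotted holder once the pin sits in the peak of the notch: on the plate's middle, 96.7 mm above the underside, 68.3 mm below the grip's middle, 20.7 mm above the slot's mid-height. Axes as the grip.
- holed_grip (a point): Middle of the grip of the other tube holder (loose): same size, outline and axes as the slotted one, but its plate has only a closed 18 mm round hole, too small for the pin's head. Leave it alone.
- stand_pin (a point): Point on the axis of the stand's level steel pin, midway between back plate and head, 130 mm above the worktop. The pin is 8 mm thick and 30 mm long from the back plate's front to its round head (40 mm across, 5 thick). Axes: z up, x from the head into the back plate, y along the back plate. The hung holder's axes point the same way, its plate between head and back plate.
- stand: Small grey stand, fixed. Origin on the worktop below the front face of its upright back plate, axes as the pin, which points to -x. Back plate 90 mm wide, 10 thick, its top 144 mm above the worktop; base 130 mm wide, 8 thick, from 30 mm in front of the origin to 70 mm behind it.
Mind the look-alikes: they are no part of the job. What is shaped like the part that bears slotted_grip but orange or turquoise is not meant.

How it is judged:
By the outcome, as a careful person would: the job done as asked, in the order asked, and still so for the second after the job is handed in, with the robot touching nothing.
It also fails if it takes over 38 s, if anything falls off the work surface, if the arm or the gripper's body presses on something with over 40 N, if the wrist force passes 120 N, or if a joint passes its speed limit or range.

## Robot

A 7-joint arm with a two-finger parallel gripper is mounted at the origin on a cart in front of the work surface, level with it; the furniture and walls round the work are solid. World frame = base frame: x ahead of the robot, y to its left, z up, the work surface at z = 0. Lengths are in mm, angles in rad, forces in N, time in s.
With the tool pointing down it reaches from about 425 to 1025 mm from the base axis. Payload 3.6 kg.
Tool frame: the origin (TCP) lies on the centre line of the jaws, within the pads' length; the fingertips stand 25 mm ahead of it and the grasp point (between the pads) lies 6 mm ahead of it; z points along the fingers, y is the line along which they close (so a half turn about z gives the same grasp; the last joint's range is limited). The gripper opens to 85 mm and grips with 20 to 120 N. Pads are 22 mm wide; open, the fingers measure 114 mm over their backs; the gripper's body (76 mm by 85 mm) begins 54 mm behind the grasp point. The pads swing forward as they close: fully open they stand 13 mm farther back than shut.
Start: joints at [-1.196, 0.591, 0.048, 1.609, -0.033, 0.943, -0.034], TCP at [327.562, 646.786, 256.302] pointing down, gripper open.
Joint ranges: [-2.69, 2.69], [-0.47, 2.24], [-1.27, 1.36], [0.19, 2.51], [-1.53, 4.68], [0.08, 2.07], [-3.09, 3.09]. Speed limits (rad/s): [2.57, 2.57, 3.14, 3.14, 3.14, 3.14, 3.14].

## Interface

Orientations are given as a unit quaternion [x, y, z, w].
In Python, from workcell import arm, eyes gives the robot as it stands.
- The arm moves only by the shell command python3 -m creep 'ROWS' [FORCE]. ROWS is JSON, a list that holds one entry, the list of rows, each a list of 7 numbers: the shift along the tool's x, y, z in mm, then the turn, a rotation vector about the tool's x, y, z in rad, then the closure, from 0 (fully open) to 1 (shut). A call has 1 to 5 rows; each row shifts and turns the commanded pose from where the row before left it, along the tool's axes as they then stand; what a row does not reach is not made up. A row lasts 1/8 s, in which the tool goes at most 62.5 mm and 10.7 degrees, less where a joint would pass 70% of its speed; a pose out of reach is approached as far as the arm can. A call with a gripper value outside its range is refused whole. The fingers move at their own pace and stop on an object; FORCE is the grip in N (left out, the last holds). Time passes only in rows, so rows that do not move let the fingers close. It gives the time, the measured TCP pose, the force, the opening and the grip force at its end, in the units of the state.
- arm.get_state(): the state, without advancing time (a new reading comes with each control period).
- eyes.snapshot(name): name is "scene" or "top"; returns a dict with "img" (384x512x3 uint8, blue, green, red), "z_map" (384x512 float32, mm along the optical axis (not along the pixel's ray), 0 where there is no reading), "fx", "fy", "cx", "cy" (pixels), "k1" (the pictures are not rectified: a ray, as slopes to the right and down, at radius r is drawn at 1 + k1 r^2 times it, then the intrinsics apply), "T" (4x4, takes a point from camera to world coordinates). Camera axes: x right, y up, looking along -z (the intrinsics and any distortion apply to the point x, -y, -z); pixel columns grow to the right and rows downward; lengths in mm; the calibration is good to about 2 mm. A picture is of the moment at which its call begins.
- arm.sign_off(): hands the job in; it is judged then, once.
The state is a dict: "time_s": time; "joint_positions": joint angles; "qvel": joint speeds; "joint_efforts": joint torques, N m; "tool_pos": TCP position; "tool_rot": TCP orientation; "ft_force": force on the tool from outside, world axes, zero at the start; "torque": the same for the moment, N m; "gripper_width": finger opening in mm; "grasp_force": force on a finger pad.
Only numpy, scipy, OpenCV 4.12 (cv2) and the standard library are available. Lean on these libraries where they do the work, as an engineer would, in place of code of your own. Each camera call takes 0.05 s, during which the arm holds its last target. There are 200 camera calls.

## Working session

There is one attempt and no reset: what is moved stays moved. The work goes in short steps, Python scripts to look and compute and a shell command to move; the robot and the scene stay as the last step left them, time stands still between calls to the robot, and variables do not carry over. Pictures are saved under pics/ and viewed, at most 10 in all, crops included, and the job is handed in when it is done.

```bash
mkdir -p pics; cat > h.py <<'E'
import numpy as np,cv2
from workcell import arm,eyes
def snap(n):
    s=eyes.snapshot(n); return s
def cloud(s):
    h,w=s['z_map'].shape
    u,v=np.meshgrid(np.arange(w),np.arange(h))
    K=np.array([[s['fx'],0,s['cx']],[0,s['fy'],s['cy']],[0,0,1.]])
    p=cv2.undistortPoints(np.stack([u,v],-1).reshape(-1,1,2).astype(np.float64),K,np.array([s['k1'],0,0,0.])).reshape(h,w,2)
    z=s['z_map'].astype(float)
    P=np.stack([p[...,0]*z,-p[...,1]*z,-z],-1)
    W=P@s['T'][:3,:3].T+s['T'][:3,3]
    W[z==0]=np.nan
    return W
E
python3 - <<'E'
from h import *
for n in('scene','top'):
    s=snap(n); cv2.imwrite(f'pics/{n}0.png',s['img']); np.savez(f'{n}0.npz',**{k:s[k] for k in s})
    print(n,s['fx'],s['k1'],np.round(s['T'],3).tolist())
st=arm.get_state();print(st)
E
```

```text
scene 451.6662905988763 -0.15109258104019493 [[-0.814, 0.3, -0.497, -105.438], [-0.58, -0.45, 0.679, 1183.198], [-0.02, 0.841, 0.541, 867.531], [0.0, 0.0, 0.0, 1.0]]
top 390.4404641421005 -0.09944743778914254 [[-0.013, 0.994, -0.11, 425.023], [-1.0, -0.013, -0.006, 226.888], [-0.007, 0.11, 0.994, 1542.206], [0.0, 0.0, 0.0, 1.0]]
{'time_s': 0.1, 'joint_positions': array([-1.19551043,  0.59207078,  0.04830599,  1.60970122, -0.03336763,
        0.94274222, -0.03369836]), 'qvel': array([ 0.00077423, -0.00167476,  0.0006797 , -0.00327564,  0.00048342,
       -0.00057155,  0.00089369]), 'joint_efforts': array([ 4.70402971e-03, -5.50000799e+01,  1.55323338e+00, -1.98824805e+01,
        9.70167050e-03,  3.88924760e-03, -1.73216854e-07]), 'tool_pos': array([327.21201769, 646.16143208, 255.22124889]), 'tool_rot': array([ 2.32232728e-01,  9.72659673e-01, -1.03630676e-03, -2.13585052e-04]), 'ft_force': array([0.43517732, 0.00949932, 0.88723803]), 'torque': array([ 0.01771399,  0.02987251, -0.03816284]), 'grasp_force': 0.0, 'gripper_width': 85.20392542566003}
```

View pics/scene0.png

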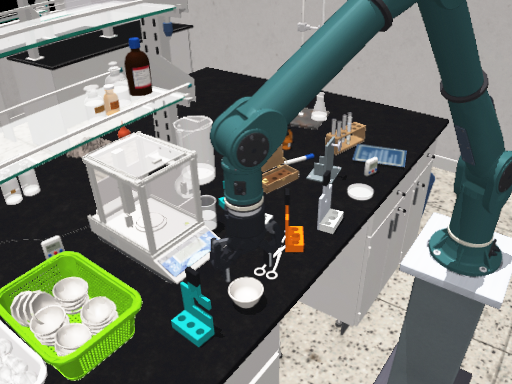

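View pics/top0.png

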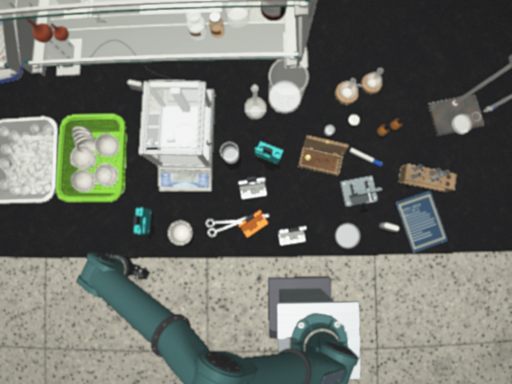

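The scene view shows the stand at about (325,165), one white-block holder at (330,205), and turquoise and orange look-alikes. The top view shows white holders at (253,188) and (292,235), and the stand at (358,190). I'll crop closer.

```bash
python3 - <<'E'
from h import *
a=cv2.imread('pics/scene0.png')[130:260,220:400]; b=cv2.imread('pics/top0.png')[150:260,220:400]
im=np.vstack([cv2.resize(x,None,fx=2.5*1,fy=2.5,interpolation=cv2.INTER_CUBIC) for x in(a,b)])
cv2.imwrite('pics/c1.png',im)
for n in('scene','top'):
    s=dict(np.load(n+'0.npz')); W=cloud(s)
    np.save(n+'W.npy',W)
W=np.load('topW.npy')
for p in [(253,188),(253,182),(292,235),(290,228),(358,190),(365,190),(378,190)]: print(p,np.round(W[p[1],p[0]]))
E
```

```text
(253, 188) [598. 245.  30.]
(253, 182) [612. 244. 104.]
(292, 235) [413.  95.   1.]
(290, 228) [441. 102.  -1.]
(358, 190) [ 586. -170.   13.]
(365, 190) [ 586. -200.    8.]
(378, 190) [ 571. -211.  141.]
```

View pics/c1.png

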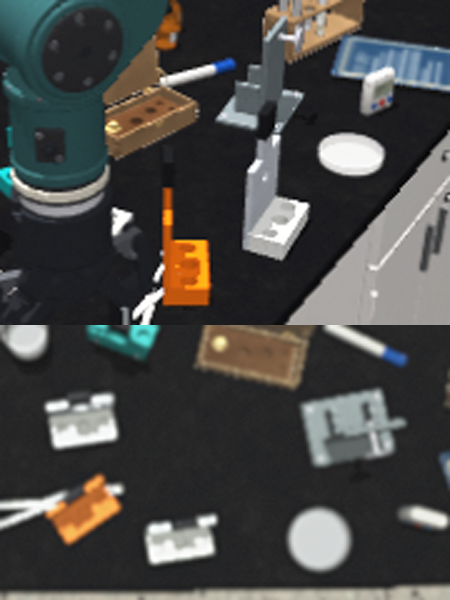

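The crop shows that the plate edge of the second holder, and all of the first, need a better view because the arm hides them. I'll take the stand and holder geometry from the depth clouds.

```bash
python3 - <<'E'
from h import *
T=np.load('topW.npy');S=np.load('sceneW.npy')
np.set_printoptions(linewidth=250)
print('top z map stand'); print(np.round(np.nan_to_num(T[174:210,338:386:1,2])).astype(int)[::2,:])
for nm,x0,x1,y0,y1 in[('H1',560,660,190,300),('H2',400,500,30,160),('ST',520,680,-280,-90)]:
    for k,W in(('top',T),('scene',S)):
        q=W.reshape(-1,3); m=(q[:,0]>x0)&(q[:,0]<x1)&(q[:,1]>y0)&(q[:,1]<y1)
        for zl,zh in((18,40),(85,112),(118,150),(150,200)):
            r=q[m&(q[:,2]>zl)&(q[:,2]<zh)]
            if len(r): 
                rect=cv2.minAreaRect(r[:,:2].astype(np.float32))
                print(nm,k,zl,len(r),np.round(r.mean(0)),np.round(rect[0]),np.round(rect[1]),round(rect[2]))
E
```

```text
top z map stand
[[ 26   0   1  -3  -4  -6  -2   2  -2   2  -2  -1  -1  -3  -3   1   1   1   4  -5   8   0  -1  -3  -1  -2   3  -5  -3   0   0  -3   2   2  -7  -2  -2  -2   1   3   0  -3   1  -4  -9   0   2   7]
 [  2   1  -8  -1  -4   1   1   1   2  -1  -1  -3  -8  -1  -2  -1  -1   6  -1   5  -1   3   0  -3   0   2   4  -8   1  -3  -6  10   3   6   0  -8  -1   1   3   6   3   1   3   5   1   3   4  -5]
 [  1   2  -5   1   2   0   0   3   5  -6   4   2  -5  -2  -1  -1   0  -1   9  -1  12   6  12  10  10  15  11   7   9  16   8  17  16  12   6  -2   5   0  -3   1   2   2  -4   0  -1  -2   5  -2]
 [  3   2   1   4   9   6   3   4   3  -3   0  13   9   6  14   8  10  -1   8   7  10   6   2   7   9  12  11   5  13  59  55   5   9  10   7  -6  -4  -3  -2   0  -1  -7  -2  -4   1   1  -8  -7]
 [  1  -9   3  10   7   4  13   2   4   6  -1   7   8   9  11   6   9   8   6   5   7  13   3   8   2   4  11  29  36  51  58   7   6   8   7  15   2   0  -1   0  -6   7   4   1  -1  -1  -9  -2]
 [ -1  -2   4   7   8  15   9   5   6  12   8   7   5  51  62  58   7   5   8  10  10   9   4  11   9   5   6
[... 2884 characters left out ...]
3. 104. 183.] [433. 103.] [14. 36.] 9
H2 scene 18 217 [420. 105.  26.] [418. 102.] [ 39. 103.] 3
H2 scene 85 89 [431. 113.  98.] [436. 103.] [ 11. 104.] 9
H2 scene 118 63 [433. 112. 130.] [434. 108.] [12. 95.] 5
H2 scene 150 95 [432. 111. 172.] [433. 104.] [14. 41.] 2
ST top 18 46 [ 608. -150.   30.] [ 624. -149.] [144.  83.] 22
ST top 85 10 [ 563. -158.  100.] [ 563. -168.] [ 8. 76.] 3
ST top 118 118 [ 561. -176.  139.] [ 553. -177.] [48. 93.] 4
ST top 150 5 [ 538. -173.  152.] [ 544. -165.] [46. 15.] 50
ST scene 18 105 [ 597. -153.   30.] [ 625. -153.] [143.  94.] 21
ST scene 85 57 [ 564. -162.   97.] [ 568. -171.] [10. 95.] 9
ST scene 118 125 [ 556. -171.  135.] [ 554. -176.] [51. 97.] 14
```

```bash
cat >> h.py <<'E'
def proj(s,P):
    P=np.atleast_2d(P).astype(float); R=s['T'][:3,:3]; c=(P-s['T'][:3,3])@R
    c=c*np.array([1,-1,-1.])
    K=np.array([[s['fx'],0,s['cx']],[0,s['fy'],s['cy']],[0,0,1.]])
    uv=cv2.projectPoints(c.reshape(-1,1,3),np.zeros(3),np.zeros(3),K,np.array([s['k1'],0,0,0.]))[0].reshape(-1,2)
    return uv,c[:,2]
def platemap(s,g,yaw):
    # g grip xyz; shows depth minus plate depth on plate grid
    c,si=np.cos(yaw),np.sin(yaw)
    for z in range(124,24,-8):
        row=[]
        for y in range(44,-48,-8):
            p=np.array([g[0]-4*c-y*si,g[1]-4*si+y*c,g[2]-165+z])
            uv,d=proj(s,p); u,v=np.round(uv[0]).astype(int)
            row.append('%5d'%(s['z_map'][v,u]-d[0]))
        print(z,' '.join(row))
E
python3 - <<'E'
from h import *
s=dict(np.load('scene0.npz'))
print('H2');platemap(s,[433,103.5,165],np.radians(8))
print('H1');platemap(s,[614,250,165],np.radians(8))
T=np.load('topW.npy').reshape(-1,3);S=np.load('sceneW.npy').reshape(-1,3)
for n,q in(('top',T),('scene',S)):
    r=q[(q[:,0]>500)&(q[:,0]<620)&(q[:,1]>-240)&(q[:,1]<-110)&(q[:,2]>136)&(q[:,2]<149)]
    m=r[r[:,0]>547]; print(n,len(m),cv2.fitLine(m[:,:2].astype(np.float32),cv2.DIST_HUBER,0,.01,.01).ravel(),np.round(cv2.minAreaRect(m[:,:2].astype(np.float32)),1) if 0 else cv2.minAreaRect(m[:,:2].astype(np.float32)))
    r=q[(q[:,0]>500)&(q[:,0]<548)&(q[:,1]>-240)&(q[:,1]<-110)&(q[:,2]>100)&(q[:,2]<160)]
    print(np.round(r[:40]).astype(int).tolist())
E
```

```text
H2
124    13    13    10    12    14    11    13     4     9    11    19   239
116    11    13    16    11    19     5     6     5     9    13    12   226
108     8    16    14    13     5     8    13     9    13    14    15   206
100    14    13     5     7     7    21    11     9     7     9    20     6
92     3     8     2     8    23    22     8    11 -1433    12     5     7
84     6     7    14     8    21     6     9    12     7     3    -1   157
76     7     9    10    11     7    10     9     0     5    11    13   136
68    13     8    12    16    17    19     8     8    12     8     9   131
60    11     9    11    16    18     6    10     8     8    13     8   111
52    14    12    12    14    13    10    11    13    10     8     9     3
44    12    14     2     0    10     8    11     9    13    13     6    10
36     4     9     5     9     3    13    13    10    12     6     3    68
28     2    -1     3     4     0     3     4     3    -3     6     2     7
H1
124  -576  -580  -587  -596  -600  -607  -613  -617  -623  -626  -630  -635
116  -576  -583  -591  -595  -602  -607
[... 1637 characters left out ...]
8808212280273, 92.7741470336914), 17.3975887298584)
[[535, -181, 150], [535, -190, 146], [533, -179, 147], [531, -182, 146], [532, -194, 141], [531, -175, 145], [528, -177, 145], [532, -194, 137], [547, -185, 133], [541, -180, 136], [530, -165, 145], [530, -172, 142], [530, -181, 139], [536, -202, 129], [545, -180, 131], [541, -179, 132], [533, -171, 138], [527, -168, 141], [531, -184, 133], [534, -199, 126], [542, -182, 127], [530, -166, 137], [528, -170, 136], [529, -180, 131], [534, -200, 122], [530, -167, 132], [528, -172, 131], [532, -187, 124], [529, -165, 130], [527, -170, 128], [531, -186, 120], [527, -162, 127], [531, -178, 119], [531, -187, 115], [529, -166, 121], [530, -177, 116]]
```

```bash
python3 - <<'E'
from h import *
T=np.load('topW.npy');S=np.load('sceneW.npy')
q=np.vstack([T.reshape(-1,3),S.reshape(-1,3)]);q=q[~np.isnan(q[:,0])]
for x in range(300,801,50):
    row=[]
    for y in range(700,-301,-50):
        m=(abs(q[:,0]-x)<25)&(abs(q[:,1]-y)<25)
        row.append('%4d'%(np.percentile(q[m,2],98) if m.sum()>3 else -1))
    print(x,' '.join(row))
# stand base by rays on z=8
for n,W in(('top',T),('scene',S)):
    s=dict(np.load(n+'0.npz')); h,w=W.shape[:2]
    u,v=np.meshgrid(np.arange(w),np.arange(h)); C=s['T'][:3,3]
    d=W-C; t=(8-C[2])/d[...,2]; P=C+d*t[...,None]
    g=s['img'].astype(int); br=g.sum(2)
    m=(br>200)&(W[...,2]<20)&(P[...,0]>490)&(P[...,0]<690)&(P[...,1]>-270)&(P[...,1]<-80)
    m=m.astype(np.uint8); k,l,stt,_=cv2.connectedComponentsWithStats(m)
    b=l==1+np.argmax(stt[1:,4]); r=P[b][:,:2].astype(np.float32)
    R=cv2.minAreaRect(r);print(n,b.sum(),R)
    q2=W.reshape(-1,3)
    mm=(abs(W[...,0]-530)<8)&(W[...,1]>-215)&(W[...,1]<-145)&(W[...,2]>108)&(W[...,2]<155)
    r=W[mm]; print('head',len(r),r.mean(0),r.min(0),r.max(0))
E
```

```text
300  573  599  640  676  696  701 -793 -788   -1   -1   -1   -1 -789 -791 -792 -792 -788 -789 -791 -791 -790
350  551  590  607  602    3    4    4    4    4    4    5    4    5    4    4    4   18   14    3    4    4
400    4  546    5   45   45    5    6    6   25   26    5   31   30   28    4   11   20   19    5    6   36
450   28  183    4   45   44    6    7    8  158  184   29  118  186  118    5    4   20   17    6   62   64
500   28  183    4    4    5    4    6    6    5  185   36    4    4    5    5    5    6    4    4    5   12
550   14    5    4    4    5    4    6    6   28   28   28    5    4    5    4    5   11  145  146   12   13
600    4    4   64   65   64   66   62    4  121  186  116    7    4    5    5    5   12   58  142   14    6
650    5    4   77   78   80   80  171    7    5    6    5    6    5    5   34   35   35    9   12    7    5
700    4    4  318  319  321  318  319   99  100    7  187  130    5   35   32   31   55    6   20   20    5
750    5    3  319  321  324  319  319  102  100  116  186   30    7  105  111  112  110   21   17    7    5
800    4    2  318  319  321  320  318    6    7    6   27    5    6  110  110   41    8    6    6   73   83
top 648 ((585.0910034179688, -186.5751495361328), (109.90426635742188, 164.54742431640625), 10.086785316467285)
head 19 [ 531.73489273 -180.5935305   141.52001866] [ 527.54055871 -200.0653888   128.75546868] [ 536.36842769 -163.64834796  152.43282795]
scene 131 ((597.197021484375, -140.89599609375), (64.91779327392578, 86.0123291015625), 11.768712997436523)
head 31 [ 530.65485082 -178.95222335  133.5201053 ] [ 527.005463   -202.31450271  115.42315774] [ 535.50586262 -161.61092478  149.50507914]
```

```bash
python3 -m creep '[[[-50,-26,0,0,0,0,0],[-50,-26,0,0,0,0,0],[-50,-26,0,0,0,0,0],[-50,-26,0,0,0,0,0],[-50,-26,0,0,0,0,0]]]' 40; python3 -m creep '[[[-50,-26,0,0,0,0,0],[-50,-26,0,0,0,0,0],[-50,-26,0,0,0,0,0],[0,0,0,0,0,0.17,0],[0,0,0,0,0,0.17,0]]]'; python3 -m creep '[[[0,0,0,0,0,0.17,0],[0,0,0,0,0,0.17,0],[0,0,0,0,0,0.17,0],[0,0,0,0,0,0.12,0],[0,0,0,0,0,0,0]]]'
cat >> h.py <<'E'
from scipy.spatial.transform import Rotation as Ro
def delta(target,yaw):
    st=arm.get_state(); R=Ro.from_quat(st['tool_rot']); M=R.as_matrix()
    y=np.degrees(np.arctan2(M[1,1],M[0,1]))
    print('t',round(st['time_s'],2),'pos',np.round(st['tool_pos'],1),'yaw',round(y,2),'tilt',np.round(M[:,2],3),'f',np.round(st['ft_force'],1),'w',round(st['gripper_width'],1),round(st['grasp_force'],1))
    Rt=Ro.from_matrix(np.column_stack([[-np.sin(np.radians(yaw)),np.cos(np.radians(yaw)),0],[np.cos(np.radians(yaw)),np.sin(np.radians(yaw)),0],[0,0,-1]]))
    print('shift',np.round(M.T@(np.array(target)-st['tool_pos']),1),'rotvec',np.round((R.inv()*Rt).as_rotvec(),4))
E
python3 - <<'E'
from h import *
s=snap('scene');cv2.imwrite('pics/s1.png',s['img']);cv2.imwrite('pics/c2.png',cv2.resize(s['img'][130:280,200:350],None,fx=4,fy=4,interpolation=cv2.INTER_CUBIC))
platemap(s,[614,250,165],np.radians(8))
delta([614,250,256],8)
E
```

```text
time_s: 0.72
tool_pos: [492.5, 416.1, 255.9]
tool_rot: [0.232, 0.973, -0.0, -0.0]
ft_force: [0.2, 0.2, -0.3]
gripper_width: 85.7
grasp_force: 0.0
time_s: 1.35
tool_pos: [590.9, 278.7, 255.8]
tool_rot: [0.397, 0.918, -0.0, -0.0]
ft_force: [-1.0, 0.4, 0.1]
gripper_width: 85.9
grasp_force: 0.0
time_s: 1.98
tool_pos: [590.0, 280.6, 255.8]
tool_rot: [0.658, 0.753, -0.001, -0.0]
ft_force: [-0.6, -0.2, -0.4]
gripper_width: 85.4
grasp_force: 0.0
124     5    13    13     9     6     9    12     7    16    10    12   217
116     4    11     7     5    11     8     6     3     2    12    12   229
108    16    14     6     9    12     5     5     2    14    14     9   203
100    11     5     5     7   181   179     6     6     6    10     8   186
92     7    10     9   176   169   163   175     7   164   165   176   181
84     9     4    11   151   153   150   151   163   158   155   152   156
76    15    12     2    19    26    24    19    24    25    25   130   140
68     9     5     9     8    14     8    12    16    10     9     9   120
60     7     9    10     8     8     6    11    16     6 -1446    10    -3
52     3    14     9     9    11 -1427     8    11     9     7    14     5
44     5     9     7     9    10     1     7    16     3     5     4    10
36    10     8     7     6     1     9     7     5     4     7     7    61
28     5     2     6     3     1     1     0     6    -4     4     3     0
t 2.02 pos [590.1 280.6 255.9] yaw 7.7 tilt [-0.001 -0.001 -1.   ] f [-0.8 -0.1  0.5] w 85.5 0.0
shift [-33.5  19.6  -0.1] rotvec [-0.0008  0.0005 -0.0052]
```

View pics/c2.png

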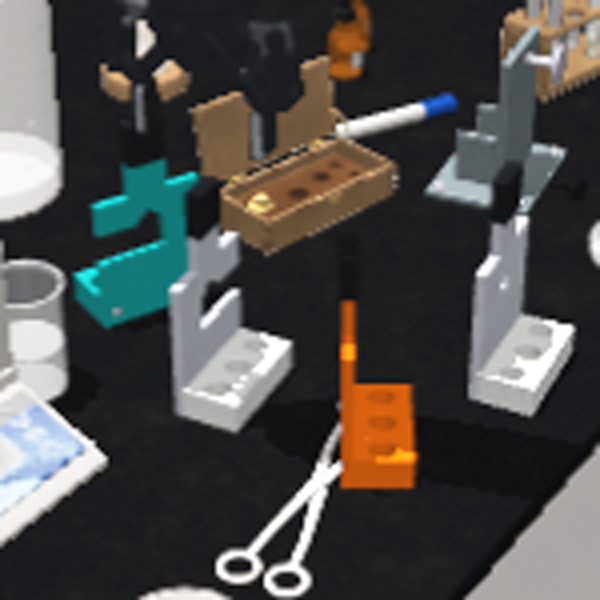

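The crop confirms it: the slotted holder is the left one, with its slot at (215,290). The right one has only a round hole at (505,285). Grasping now.

```bash
python3 -m creep '[[[-33.5,19.5,0,0,0,0,0],[0,0,30,0,0,0,0],[0,0,30,0,0,0,0],[0,0,25,0,0,0,0],[0,0,0,0,0,0,0]]]' 60; python3 - <<'E'
from h import *
delta([614,250,171],8)
s=snap('top');W=cloud(s)
q=W.reshape(-1,3);
s=snap('scene');W=cloud(s);q=W.reshape(-1,3)
r=q[(abs(q[:,0]-614)<20)&(abs(q[:,1]-250)<30)&(q[:,2]>155)&(q[:,2]<185)]
print(len(r),cv2.minAreaRect(r[:,:2].astype(np.float32)) if len(r) else 0)
E
```

```text
time_s: 2.65
tool_pos: [612.5, 249.3, 169.2]
tool_rot: [0.658, 0.753, -0.002, -0.001]
ft_force: [0.6, -0.3, 0.9]
gripper_width: 85.5
grasp_force: 0.0
t 2.65 pos [612.5 249.3 169.2] yaw 7.64 tilt [-0.005 -0.002 -1.   ] f [ 0.6 -0.3  0.9] w 85.5 0.0
shift [ 0.5  1.5 -1.8] rotvec [-0.0048  0.0011 -0.0063]
92 ((614.9298095703125, 252.9052734375), (15.419920921325684, 37.46614074707031), 11.30036449432373)
```

```bash
python3 -m creep '[[[1,2,-2,0,0,0,0.5],[0,0,0,0,0,0,1],[0,0,0,0,0,0,1],[0,0,0,0,0,0,1],[0,0,0,0,0,0,1]]]' 60; python3 -m creep '[[[0,0,0,0,0,0,1],[0,0,0,0,0,0,1]]]'; python3 - <<'E'
from h import *
delta([614,250,271],8)
E
```

```text
time_s: 3.38
tool_pos: [616.3, 251.2, 173.6]
tool_rot: [0.659, 0.752, 0.0, 0.0]
ft_force: [-0.4, -0.7, 1.4]
gripper_width: 13.3
grasp_force: 60.7
time_s: 3.62
tool_pos: [616.4, 251.2, 173.6]
tool_rot: [0.659, 0.752, 0.0, 0.0]
ft_force: [-0.5, -0.2, 1.6]
gripper_width: 13.5
grasp_force: 60.8
t 3.62 pos [616.4 251.2 173.6] yaw 7.56 tilt [ 0.001  0.    -1.   ] f [-0.5 -0.2  1.6] w 13.5 60.8
shift [ -0.9  -2.4 -97.4] rotvec [ 0.0007 -0.0001 -0.0076]
```

```bash
python3 -m creep '[[[0,0,-20,0,0,0,1],[0,0,-30,0,0,0,1],[0,0,-30,0,0,0,1],[0,0,0,0,0,0,1]]]'; python3 - <<'E'
from h import *
s=snap('scene');cv2.imwrite('pics/c3.png',cv2.resize(s['img'][100:260,200:360],None,fx=3.5,fy=3.5,interpolation=cv2.INTER_CUBIC))
W=cloud(s);q=W.reshape(-1,3);delta([616,251,254],10)
g=s['img'].astype(int).sum(2).reshape(-1)
r=q[(abs(q[:,0]-616)<25)&(abs(q[:,1]-251)<60)&(q[:,2]>120)&(q[:,2]<222)]
for zl in(120,140,160,180,200):
    k=r[(r[:,2]>zl)&(r[:,2]<zl+20)]; print(zl,len(k),np.round(k.mean(0)),cv2.minAreaRect(k[:,:2].astype(np.float32)))
b=q[(abs(q[:,0]-595)<45)&(abs(q[:,1]-251)<70)&(q[:,2]>98)&(q[:,2]<114)]
print(len(b),cv2.minAreaRect(b[:,:2].astype(np.float32)),b[:,2].mean())
E
```

```text
time_s: 4.12
tool_pos: [617.7, 251.4, 256.4]
tool_rot: [0.659, 0.752, 0.003, 0.001]
ft_force: [-0.1, 0.3, -3.5]
gripper_width: 13.6
grasp_force: 60.1
t 4.17 pos [616.3 251.2 254.4] yaw 7.57 tilt [ 0.002  0.001 -1.   ] f [-0.2  0.2 -2.3] w 13.1 60.2
shift [-0.2 -0.3  0.4] rotvec [ 0.0019 -0.0007 -0.0425]
120 107 [615. 257. 130.] ((615.499755859375, 250.58152770996094), (9.464998245239258, 101.98832702636719), 4.028407096862793)
140 82 [615. 263. 148.] ((617.2242431640625, 250.42886352539062), (12.183808326721191, 100.4320297241211), 6.57354211807251)
160 60 [613. 269. 172.] ((613.927978515625, 253.37307739257812), (9.020219802856445, 95.09933471679688), 4.296419620513916)
180 104 [615. 258. 190.] ((617.2374267578125, 252.6985321044922), (12.087783813476562, 96.80757141113281), 5.607032775878906)
200 73 [615. 255. 208.] ((617.5419311523438, 251.9978485107422), (10.023778915405273, 93.50838470458984), 5.0400519371032715)
354 ((594.9364013671875, 248.29949951171875), (55.71560287475586, 102.7726058959961), 7.614182949066162) 106.83454898274375
```

View pics/c3.png

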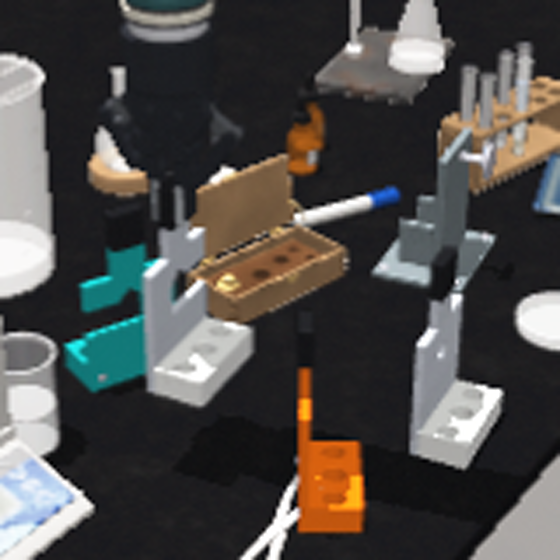

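The picture shows the holder lifted and upright, with the slot's open side toward the stand. Moving it beside the stand.

```bash
python3 -m creep '[[[0,0,0,0,0,-0.0425,1],[-45,-20,0,0,0,0,1],[-50,-23,0,0,0,0,1],[-50,-23,0,0,0,0,1],[-50,-23,0,0,0,0,1]]]';  python3 -m creep '[[[-50,-23,0,0,0,0,1],[-45,-19,0,0,0,0,1],[-22,-10,13,0,0,0,1],[0,0,13,0,0,0,1],[0,0,0,0,0,0,1]]]'; python3 - <<'E'
from h import *
s=snap('scene');cv2.imwrite('pics/c4.png',cv2.resize(s['img'][70:220,270:420],None,fx=4,fy=4,interpolation=cv2.INTER_CUBIC))
delta([531.3,-80.5,228],10)
for n in('scene','top'):
    s=snap(n);q=cloud(s).reshape(-1,3)
    p=np.array([548.7,-179]);ex=np.array([.985,.174]);ey=np.array([-.174,.985])
    L=np.c_[(q[:,:2]-p)@ex,(q[:,:2]-p)@ey,q[:,2]]
    def f(nm,a,b,c,d,e,g):
        r=L[(L[:,0]>a)&(L[:,0]<b)&(L[:,1]>c)&(L[:,1]<d)&(L[:,2]>e)&(L[:,2]<g)]
        if len(r)>8:
            print(n,nm,len(r),'med',np.round(np.median(r,0),1),'lo',np.round(np.percentile(r,3,axis=0),1),'hi',np.round(np.percentile(r,97,axis=0),1),'slope',np.round(np.polyfit(r[:,1],r[:,0],1)[0],3))
    f('headface',-26,-10,-28,28,105,156)
    f('backplate',8,32,-50,50,105,150)
    f('pin',-12,8,-14,14,118,145)
    f('hold plate',-13,13,45,155,85,178)
    f('hold block',-60,13,40,160,70,90)
E
```

```text
time_s: 4.8
tool_pos: [560.7, 41.9, 251.9]
tool_rot: [0.642, 0.767, -0.001, -0.001]
ft_force: [1.5, -0.4, -2.4]
gripper_width: 13.1
grasp_force: 60.1
time_s: 5.42
tool_pos: [530.2, -79.1, 225.4]
tool_rot: [0.642, 0.767, -0.001, -0.002]
ft_force: [0.0, 0.9, -2.4]
gripper_width: 13.1
grasp_force: 60.1
t 5.47 pos [531.1 -78.9 226.2] yaw 10.15 tilt [-0.002  0.001 -1.   ] f [-0.1 -0.7 -2.7] w 13.0 60.1
shift [-1.6 -0.1 -1.8] rotvec [-0.0022 -0.0013  0.0027]
scene headface 31 med [-18.    2.2 134.2] lo [-19.8 -15.1 115.7] hi [-14.4  16.  148.2] slope 0.046
scene backplate 19 med [ 17.  -32.4 132.4] lo [ 14.9 -43.3 106.4] hi [ 18.4  24.  145.9] slope 0.01
scene pin 11 med [ -1.8  -3.5 130.3] lo [ -7.2  -6.6 126.2] hi [  7.8   4.2 135. ] slope 0.13
scene hold plate 222 med [ -4.2 120.3 130.2] lo [-6.3 54.8 87.3] hi [  3.  150.8 173. ] slope 0.023
scene hold block 190 med [-32.6  94.9  78. ] lo [-51.5  54.6  71.3] hi [ -1.6 151.3  87.8] slope -0.065
top hold plate 40 med [ -3.5 137.3 166.6] lo [ -6.4 102.9  94.8] hi [  1.5 148.7 176. ] slope 0.055
top hold block 206 med [-30.1 111.9  78.8] lo [-51.1  76.5  72.6] hi [ -6.7 148.2  84.3] slope 0.066
```

View pics/c4.png

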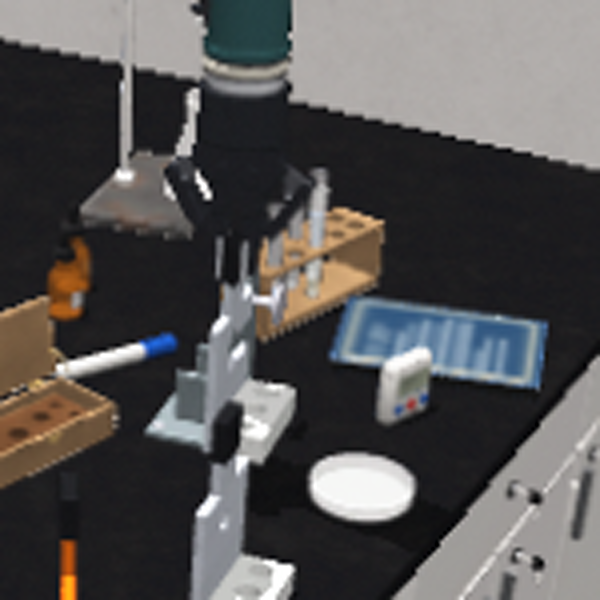

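The picture shows the holder beside the stand, with its plate lined up between head and back plate (offsets under 2 mm). Sliding it sideways.

```bash
python3 -m creep '[[[-20,1,-1,0,0,0,1],[-20,0,0,0,0,0,1],[-20,0,0,0,0,0,1],[0,0,0,0,0,0,1]]]'; python3 -m creep '[[[-20,0,0,0,0,0,1],[-14,0,0,0,0,0,1],[-7,0,0,0,0,0,1],[0,0,0,0,0,0,1]]]'; python3 - <<'E'
from h import *
delta([549.7,-178.8,228],10)
s=snap('scene');cv2.imwrite('pics/c5.png',cv2.resize(s['img'][70:220,270:420],None,fx=4,fy=4,interpolation=cv2.INTER_CUBIC))
for n in('scene','top'):
    s=snap(n);q=cloud(s).reshape(-1,3)
    p=np.array([548.7,-179]);ex=np.array([.985,.174]);ey=np.array([-.174,.985])
    L=np.c_[(q[:,:2]-p)@ex,(q[:,:2]-p)@ey,q[:,2]]
    def f(nm,a,b,c,d,e,g):
        r=L[(L[:,0]>a)&(L[:,0]<b)&(L[:,1]>c)&(L[:,1]<d)&(L[:,2]>e)&(L[:,2]<g)]
        if len(r)>8:
            print(n,nm,len(r),'med',np.round(np.median(r,0),1),'lo',np.round(np.percentile(r,3,axis=0),1),'hi',np.round(np.percentile(r,97,axis=0),1))
    f('headface',-26,-10,-28,28,105,156)
    f('hold plate',-11,11,-60,60,145,180)
    f('hold block',-60,0,-70,70,70,90)
E
```

```text
time_s: 6.08
tool_pos: [542.9, -143.0, 228.7]
tool_rot: [0.645, 0.764, -0.0, 0.001]
ft_force: [0.0, 0.9, -3.3]
gripper_width: 13.1
grasp_force: 60.2
time_s: 6.58
tool_pos: [549.9, -180.6, 228.3]
tool_rot: [0.643, 0.766, -0.0, 0.0]
ft_force: [0.5, 0.2, -2.5]
gripper_width: 13.3
grasp_force: 60.1
t 6.58 pos [ 549.9 -180.6  228.3] yaw 9.94 tilt [ 0. -0. -1.] f [ 0.5  0.2 -2.5] w 13.3 60.1
shift [1.8 0.2 0.3] rotvec [-0.      0.0001 -0.0011]
scene headface 31 med [-17.8   3.1 134.6] lo [-19.5 -18.  116.6] hi [-14.2  19.2 148.3]
scene hold plate 83 med [ -4.2  16.  164.2] lo [ -6.4 -46.1 146.7] hi [  3.1  46.5 176.5]
scene hold block 219 med [-26.8   9.1  79.8] lo [-51.5 -48.4  71.2] hi [-3.4 48.8 87. ]
top headface 19 med [-17.4   1.1 145.4] lo [-20. -12. 127.] hi [-12.5  18.  152. ]
top hold plate 27 med [ -1.7  35.1 171.2] lo [ -5.5  15.1 153. ] hi [  2.2  48.4 177.5]
top hold block 220 med [-34.2  10.6  79.5] lo [-50.8 -43.6  72.8] hi [-6.5 48.4 85.9]
```

View pics/c5.png

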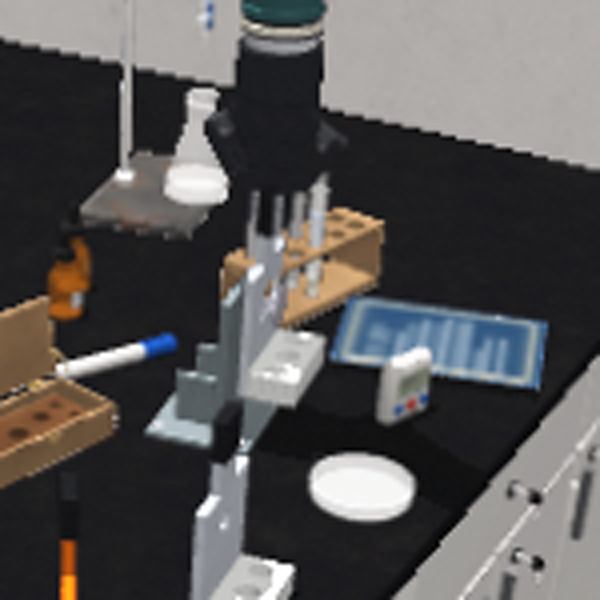

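The holder is now between the head and back plate, with the pin centred in it and no contact force. Lowering.

```bash
python3 -m creep '[[[1,0,8,0,0,0,1],[0,0,8,0,0,0,1],[0,0,2,0,0,0,1],[0,0,0,0,0,0,1]]]'; python3 -m creep '[[[0,0,2,0,0,0,1],[0,0,0,0,0,0,1],[0,0,0,0,0,0,1]]]'; python3 -m creep '[[[0,0,1,0,0,0,1],[0,0,0,0,0,0,1],[0,0,0,0,0,0,1]]]'
```

```text
time_s: 7.22
tool_pos: [549.5, -178.9, 209.9]
tool_rot: [0.643, 0.766, -0.0, -0.0]
ft_force: [-0.2, -0.9, -2.1]
gripper_width: 13.3
grasp_force: 60.2
time_s: 7.6
tool_pos: [549.8, -179.0, 208.4]
tool_rot: [0.643, 0.766, 0.0, 0.0]
ft_force: [0.3, 0.5, -1.1]
gripper_width: 13.2
grasp_force: 60.2
time_s: 7.98
tool_pos: [549.9, -179.1, 207.4]
tool_rot: [0.643, 0.766, 0.0, 0.0]
ft_force: [0.1, -0.8, -2.0]
gripper_width: 13.5
grasp_force: 60.3
```

```bash
python3 -m creep '[[[0,0,1,0,0,0,1],[0,0,0,0,0,0,1],[0,0,0,0,0,0,1]]]'; python3 -m creep '[[[0,0,1,0,0,0,1],[0,0,0,0,0,0,1],[0,0,0,0,0,0,1]]]'
```

```text
time_s: 8.35
tool_pos: [550.2, -179.5, 206.7]
tool_rot: [0.643, 0.766, 0.0, 0.001]
ft_force: [-0.0, -1.2, 1.3]
gripper_width: 13.5
grasp_force: 60.8
time_s: 8.72
tool_pos: [550.3, -179.7, 206.4]
tool_rot: [0.643, 0.766, 0.0, 0.001]
ft_force: [-1.0, -1.5, 5.3]
gripper_width: 13.3
grasp_force: 61.8
```

Contact came at the predicted height. The block's weight would swing the foot toward the back plate, so I'll lift slightly, bring the plate near the back plate, and seat it there.

```bash
python3 -m creep '[[[0,0,-2,0,0,0,1],[0,4,0,0,0,0,1],[0,3,0,0,0,0,1],[0,0,0,0,0,0,1],[0,0,0,0,0,0,1]]]'; python3 -m creep '[[[0,1,0,0,0,0,1],[0,0,0,0,0,0,1],[0,0,0,0,0,0,1]]]';python3 -m creep '[[[0,1,0,0,0,0,1],[0,0,0,0,0,0,1],[0,0,0,0,0,0,1]]]'
```

```text
time_s: 9.35
tool_pos: [556.8, -177.8, 207.1]
tool_rot: [0.643, 0.766, -0.0, 0.0]
ft_force: [-0.4, -2.4, -1.1]
gripper_width: 13.3
grasp_force: 60.3
time_s: 9.72
tool_pos: [557.5, -177.6, 207.3]
tool_rot: [0.643, 0.766, -0.0, -0.0]
ft_force: [-0.8, -2.5, -0.1]
gripper_width: 13.5
grasp_force: 60.5
time_s: 10.1
tool_pos: [558.6, -177.3, 207.4]
tool_rot: [0.643, 0.766, 0.0, 0.0]
ft_force: [-1.4, -3.3, 0.1]
gripper_width: 13.3
grasp_force: 60.6
```

```bash
python3 -m creep '[[[-1,1,0,0,0,0,1],[0,0,0,0,0,0,1],[0,0,0,0,0,0,1]]]'; python3 -m creep '[[[-0.5,1,0,0,0,0,1],[0,0,0,0,0,0,1],[0,0,0,0,0,0,1]]]'
```

```text
time_s: 10.48
tool_pos: [560.0, -177.5, 207.2]
tool_rot: [0.643, 0.766, 0.0, -0.0]
ft_force: [-0.1, -0.4, -1.1]
gripper_width: 13.4
grasp_force: 60.3
time_s: 10.85
tool_pos: [560.8, -178.0, 207.1]
tool_rot: [0.643, 0.766, 0.0, -0.0]
ft_force: [-0.2, 0.2, -3.2]
gripper_width: 13.7
grasp_force: 60.1
```

```bash
python3 -m creep '[[[0,1,0,0,0,0,1],[0,0,0,0,0,0,1],[0,0,0,0,0,0,1]]]'; python3 -m creep '[[[0,1,0,0,0,0,1],[0,0,0,0,0,0,1],[0,0,0,0,0,0,1]]]'
```

```text
time_s: 11.22
tool_pos: [561.8, -178.3, 207.3]
tool_rot: [0.643, 0.766, -0.0, -0.0]
ft_force: [-0.1, 1.0, -2.2]
gripper_width: 13.1
grasp_force: 60.1
time_s: 11.6
tool_pos: [562.5, -178.1, 207.2]
tool_rot: [0.643, 0.766, -0.0, -0.0]
ft_force: [-0.4, -0.7, -2.1]
gripper_width: 13.5
grasp_force: 60.2
```

```bash
python3 -m creep '[[[0,1,0,0,0,0,1],[0,0,0,0,0,0,1],[0,0,0,0,0,0,1]]]'; python3 -m creep '[[[0,0,1,0,0,0,1],[0,0,0,0,0,0,1],[0,0,0,0,0,0,1]]]'
```

```text
time_s: 11.98
tool_pos: [562.7, -178.2, 207.1]
tool_rot: [0.643, 0.766, -0.001, -0.001]
ft_force: [-3.5, -1.1, -0.8]
gripper_width: 13.2
grasp_force: 60.4
time_s: 12.35
tool_pos: [562.8, -178.1, 206.6]
tool_rot: [0.643, 0.766, -0.0, -0.001]
ft_force: [-4.7, -0.2, 3.6]
gripper_width: 13.2
grasp_force: 61.1
```

The plate touches the back plate and rests on the pin. Releasing.

```bash
python3 -m creep '[[[0,-0.6,-0.3,0,0,0,1],[0,0,0,0,0,0,0.7],[0,0,0,0,0,0,0.5],[0,0,0,0,0,0,0.5],[0,0,0,0,0,0,0.5]]]' 20; python3 - <<'E'
from h import *
delta([562,-178,207],10)
s=snap('scene');cv2.imwrite('pics/c6.png',cv2.resize(s['img'][70:220,270:420],None,fx=4,fy=4,interpolation=cv2.INTER_CUBIC))
E
```

```text
time_s: 12.98
tool_pos: [563.7, -178.0, 206.8]
tool_rot: [0.643, 0.766, 0.0, 0.0]
ft_force: [-0.3, -1.5, -0.2]
gripper_width: 42.6
grasp_force: 0.0
t 12.97 pos [ 563.7 -178.   206.8] yaw 10.01 tilt [ 0.001 -0.    -1.   ] f [-0.3 -1.5 -0.2] w 42.6 0.0
shift [ 0.3 -1.7 -0.2] rotvec [0.001  0.0004 0.0001]
```

View pics/c6.png

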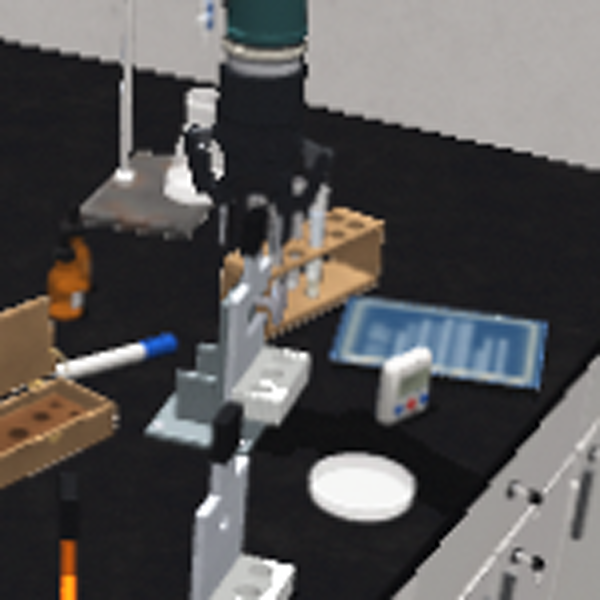

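The picture shows the holder hanging flush against the back plate at about (250,330), clear of the top, with the fingers open on both sides of the grip. Backing off upward, then checking.

```bash
python3 -m creep '[[[0,0,-20,0,0,0,0.4],[0,0,-30,0,0,0,0.4],[0,0,-40,0,0,0,0.4],[0,0,-20,0,0,0,0.4],[0,0,0,0,0,0,0.4]]]'; python3 -m creep '[[[0,0,0,0,0,0,0.4],[0,0,0,0,0,0,0.4],[0,0,0,0,0,0,0.4],[0,0,0,0,0,0,0.4]]]' ; python3 - <<'E'
from h import *
s=snap('scene');q=cloud(s).reshape(-1,3)
cv2.imwrite('pics/c7.png',cv2.resize(s['img'][70:220,270:420],None,fx=4,fy=4,interpolation=cv2.INTER_CUBIC))
p=np.array([548.7,-179]);ex=np.array([.985,.174]);ey=np.array([-.174,.985])
L=np.c_[(q[:,:2]-p)@ex,(q[:,:2]-p)@ey,q[:,2]]
for nm,a,b,c,d,e,g in[('grip',0,26,-30,30,182,205),('plate hi',0,22,-60,60,148,176),('plate low',0,22,-60,60,65,95),('block',-50,8,-60,60,48,64)]:
    r=L[(L[:,0]>a)&(L[:,0]<b)&(L[:,1]>c)&(L[:,1]<d)&(L[:,2]>e)&(L[:,2]<g)]
    if len(r): print(nm,len(r),np.round(np.median(r,0),1),np.round(np.percentile(r,3,axis=0),1),np.round(np.percentile(r,97,axis=0),1))
E
```

```text
time_s: 13.65
tool_pos: [564.2, -178.5, 318.3]
tool_rot: [0.643, 0.766, 0.001, 0.002]
ft_force: [-0.2, -0.4, -0.5]
gripper_width: 51.1
grasp_force: 0.0
time_s: 14.15
tool_pos: [563.0, -178.1, 316.1]
tool_rot: [0.643, 0.766, -0.0, -0.0]
ft_force: [-0.1, -0.4, -0.9]
gripper_width: 51.3
grasp_force: 0.0
grip 39 [  7.1  12.  192.4] [  3.2 -13.1 183.5] [ 16.9  23.2 204. ]
plate hi 48 [  9.3  12.1 155.4] [  6.3 -38.5 148.3] [ 16.1  44.8 172.8]
plate low 80 [ 9.1 13.6 80.4] [  6.9 -47.8  65.5] [20.1 48.5 94.6]
block 200 [-16.7   9.1  58.3] [-38.4 -49.1  48.5] [ 6.3 48.2 61.9]
```

View pics/c7.png

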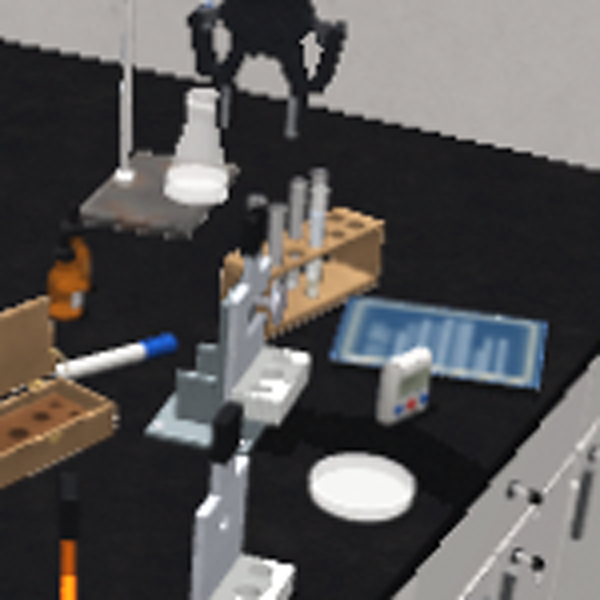

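The picture shows the holder hanging upright and still at about (260,330). Its plate is vertical and its block top is at about 58 mm. The gripper is clear above it.

```bash
python3 -c "
from workcell import arm
print(arm.sign_off())"
```

```text
the job is handed in; nothing more can be done
None
```

The slotted holder hangs upright on the stand's pin, clear of the worktop and released; the holed holder was left where it stood, and the job was handed in at about 14 s.

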